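Clear the soldering turntable: four blocks back into their pans

ROBOT

A 6-joint arm with a two-finger parallel gripper is mounted at the origin on the work surface. World frame = base frame: x ahead of the robot, y to its left, z up, the work surface at z = 0. Lengths are in m, angles in degrees, forces in N, time in s.
With the tool pointing down it reaches from about 0.4 to 0.825 m from the base axis. Payload 7 kg.
Tool frame: the origin (TCP) lies between the finger pads; the fingertips stand 22 mm ahead of it and the grasp point (between the pads) lies 3 mm ahead of it; z points along the fingers, y is the line along which they close (so a half turn about z gives the same grasp; the last joint's range is limited). The gripper opens to 88 mm and grips with 3 to 60 N. Pads are 19 mm wide; open, the fingers measure 130 mm over their backs; the gripper's body (78 mm by 193 mm) begins 47 mm behind the grasp point.
Start: joints at [87.611, 20.546, 0.682, 0, -70.136, -16.507], TCP at [0.219, 0.639, 0.249] pointing down, gripper open.
Joint ranges: [-176.03, 176.03], [-82.01, 121.73], [-58.28, 71.71], [-173.87, 95.51], [-174.79, -0.11], [-173.66, 173.66]. Speed limits (degrees/s): [136.94, 136.94, 172.46, 180, 180, 180].

INTERFACE

Orientations are given as [roll, pitch, yaw] about the fixed x, y, z axes, in that order (R = Rz(yaw) Ry(pitch) Rx(roll)).
In Python, from plant import ctrl gives the robot as it stands.
- The arm moves only by the tool apply_moves, never from a script. Its argument "targets" is a list of rows, each an object with "travel": the shift along the tool's x, y, z in mm, a list of three; "roll": the turn about the tool's z in degrees; "jaw": the finger opening in mm, from 0 to 87.6. In form: [{"travel": [tx, ty, tz], "roll": roll, "jaw": jaw}, ...]. A call has 1 to 10 rows; each row shifts and turns the commanded pose from where the row before left it, along the tool's axes as they then stand; what a row does not reach is not made up. A row lasts 1/10 s, in which the tool goes at most 50 mm and 8.59 degrees, less where a joint would pass 70% of its speed; a pose out of reach is approached as far as the arm can. A call with a gripper value outside its range is refused whole. The fingers move at their own pace and stop on an object; the grip force is fixed at half the most. Time passes only in rows, so rows that do not move let the fingers close. It gives the time, the measured TCP pose, the force, the opening and the grip force at its end, in the units of the state.
- ctrl.get_obs(): the state, without advancing time (a new reading comes with each control period).
- ctrl.snapshot(name): name is "side" or "top"; returns the picture (384x512x3 uint8, red, green, blue); there is no depth.
- ctrl.calibration(name): a dict with "K" (3x3 intrinsics, pixels), "extrinsics" (4x4, takes a point from camera to world coordinates). Camera axes: x right, y down, z forward; pixel columns grow to the right and rows downward; lengths in m; the calibration is good to about 2 mm. A picture is of the moment at which its call begins. calibration takes no time and is no camera call.
- ctrl.close_job(): hands the job in; it is judged then, once.
The state is a dict: "clock": time; "joint_pos": joint angles; "qvel": joint speeds; "tau": joint torques, N m; "tool_pos": TCP position; "orientation": TCP orientation; "force": force on the tool from outside, world axes, zero at the start; "moment": the same for the moment, N m; "opening": finger opening in m; "gripper_force": force on a finger pad.
Only numpy, scipy, OpenCV 4.12 (cv2) and the standard library are available. Lean on these libraries where they do the work, as an engineer would, in place of code of your own. Each camera call takes 0.05 s, during which the arm holds its last target. There are 200 camera calls.

TASK

Clear the stack of four soldering blocks off the turntable, one at a time from the top down, and put each away in the metal pan made to its shape: the round honeycomb disc in the round pan, the black charcoal block in the small dark oblong pan, the white magnesia block in the square pan and the buff firebrick in the large oblong pan. Each must end lying flat on the floor of its pan, inside the rim and let go. The blocks are brittle, so lower them all the way instead of dropping or tipping them, and leave the flux jar and the borax dish where they stand.

Things in the scene. Friction and masses are not known exactly. Their poses are not given: they have to be found in the camera images.
- honeycomb: Round cream ceramic disc with a grid of small dark holes in its top, 44 mm in diameter, 16 mm tall, about 50 g; top of the stack at the start, on the charcoal block. Origin: centre of the underside; z is its axis, up.
- charcoal: Black compressed charcoal block with two thin binding wires round it, 76 mm (its x) by 40 mm (its y), 28 mm tall, about 70 g; second from the top, on the magnesia block. Origin: centre of the underside, z up.
- magnesia: White magnesia block, square, 64 by 64 mm, 24 mm tall, about 100 g; third from the top, on the firebrick. Origin: centre of the underside, z up.
- brick: Buff (pale tan) firebrick, 114 mm (its x) by 64 mm (its y), 32 mm tall, about 190 g; bottom of the stack, on the grey turntable disc (160 mm across, top 45 mm over the bench; it turns stiffly about the vertical, cannot be lifted). Layers of the stack lie up to 6 mm off-centre and 0.15 rad turned on the one below. Origin: centre of the underside, z up.
- honeycomb_pan: Low metal storage pan, fixed flat on the bench, round, 62 mm across outside, bare light metal. Floor and walls 2 mm thick; rim top 7 mm over the bench, 5 mm over the inner floor. Inside 58 mm across, 7 mm of play all round the honeycomb disc. Look-only tab at its +x end. Origin: centre of the underside (inner floor at z = +2 mm); z up.
- charcoal_pan: Low metal storage pan, fixed flat on the bench, small oblong, 94 mm (its x) by 58 mm (its y) outside, dark steel. Floor and walls 2 mm thick; rim top 7 mm over the bench, 5 mm over the inner floor. Inside 90 by 54 mm, 7 mm to spare on each side of the charcoal block. Look-only tab at its +x end. Origin: centre of the underside (inner floor at z = +2 mm); z up, x along the long side.
- magnesia_pan: Low metal storage pan, fixed flat on the bench, square, 82 by 82 mm outside, bare light metal. Floor and walls 2 mm thick; rim top 7 mm over the bench, 5 mm over the inner floor. Inside 78 by 78 mm, 7 mm to spare on each side of the magnesia block. Look-only tab at its +x end. Origin: centre of the underside (inner floor at z = +2 mm); z up, x and y along its sides.
- brick_pan: Low metal storage pan, fixed flat on the bench, large oblong, 132 mm (its x) by 82 mm (its y) outside, bare light metal. Floor and walls 2 mm thick; rim top 7 mm over the bench, 5 mm over the inner floor. Inside 128 by 78 mm, 7 mm to spare on each side of the firebrick. Look-only tab at its +x end. Origin: centre of the underside (inner floor at z = +2 mm); z up, x along the long side.
- flux_jar: Bystander: amber glass jar with a green cap, 48 mm in diameter, 60 mm tall, standing loose beyond the turntable. Origin: centre of the underside.
- borax_dish: Bystander: low round white ceramic dish, 80 mm across the rim, 18 mm tall, with a white borax cone standing 35 mm high in its middle; loose, beyond the turntable. Origin: centre of the underside.

How it is judged (in metres and radians):
On the way, in this order (a step that is already met when the one before it is completed fails the run):
1. the honeycomb disc lies let go in the round pan (horizontal distance between honeycomb and honeycomb_pan below 0.012 m and z of honeycomb in the frame of honeycomb_pan between 0 and 0.0038 m and angle between honeycomb's own z axis and vertical below 0.03 rad and contact force between honeycomb and the fingers below 0.05 N), for 0.2 s.
2. the charcoal block lies let go in the small dark oblong pan (horizontal distance between charcoal and charcoal_pan below 0.012 m and z of charcoal in the frame of charcoal_pan between 0 and 0.0038 m and angle between charcoal's own z axis and vertical below 0.03 rad and contact force between charcoal and the fingers below 0.05 N), for 0.2 s.
3. the magnesia block lies let go in the square pan (horizontal distance between magnesia and magnesia_pan below 0.012 m and z of magnesia in the frame of magnesia_pan between 0 and 0.0038 m and angle between magnesia's own z axis and vertical below 0.03 rad and contact force between magnesia and the fingers below 0.05 N), for 0.2 s.
4. the firebrick lies let go in the large oblong pan (horizontal distance between brick and brick_pan below 0.012 m and z of brick in the frame of brick_pan between 0 and 0.0038 m and angle between brick's own z axis and vertical below 0.03 rad and contact force between brick and the fingers below 0.05 N), for 0.2 s.
At the end, for the whole second after the job is handed in: All four blocks lie let go and at rest in their own pans: each block's centre within 12 mm of its pan's centre (the rim itself allows less than 10), its underside down on the pan's floor (less than 1.8 mm above it) and level to 0.03 rad, so that nothing rests on a rim (all of step 1 and all of step 2 and all of step 3 and all of step 4 and linear speed of each of honeycomb, charcoal, magnesia, brick below 0.02 m/s and angular speed of each of honeycomb, charcoal, magnesia, brick below 0.2 rad/s); the robot touches nothing.
It fails at once if a block is dropped or thrown (moves faster than 0.7 m/s with nothing touching it, a free fall of about 25 mm) ((contact force between honeycomb and anything else below 0.001 N and linear speed of honeycomb above 0.7 m/s) or (contact force between charcoal and anything else below 0.001 N and linear speed of charcoal above 0.7 m/s) or (contact force between magnesia and anything else below 0.001 N and linear speed of magnesia above 0.7 m/s) or (contact force between brick and anything else below 0.001 N and linear speed of brick above 0.7 m/s)).
It fails at once if a block is tipped over (more than 0.7 rad off level) (angle between any of honeycomb, charcoal, magnesia, brick's own z axis and vertical above 0.7 rad).
It fails at once if the flux jar is knocked or moved (by more than 20 mm) (distance of flux_jar from where it was at the start of the episode above 0.02 m).
It fails at once if the borax dish is knocked or moved (by more than 20 mm) (distance of borax_dish from where it was at the start of the episode above 0.02 m).
It also fails if it takes over 112 s, if anything falls off the work surface, if the arm or the gripper's body presses on something with over 40 N, if the wrist force passes 120 N, or if a joint passes its speed limit or range.

## Working session

There is one attempt and no reset: what is moved stays moved. The work goes in short steps, Python scripts to look and compute and a tool call to move; the robot and the scene stay as the last step left them, time stands still between calls to the robot, and variables do not carry over. Pictures are saved under pics/ and viewed, at most 14 in all, crops included, and the job is handed in when it is done.

Besides the shell and the picture viewer there is one more tool, called after ">>>" in YAML: its name, and indented under it one key for each argument. apply_moves: Moves the arm, as the interface text tells. Its arguments: {"type":"object","properties":{"targets":{"type":"array","items":{"type":"object","properties":{"travel":{"type":"array","items":{"type":"number"}},"roll":{"type":"number"},"jaw":{"type":"number"}}}}},"required":["targets"]}

```bash
mkdir -p pics
python3 - <<'E'
from plant import ctrl
import cv2
o=ctrl.get_obs(); print(o['clock'],o['tool_pos'],o['orientation'],o['opening'])
for n in('top','side'):
    cv2.imwrite(f'pics/{n}0.png',ctrl.snapshot(n)[:,:,::-1]); c=ctrl.calibration(n); print(n,c['K'],c['extrinsics'])
E
```

```text
0.0 [0.21848107 0.63819423 0.24763371] [ 1.79905603e+02 -1.11761313e-02 -1.88999098e+01] 0.08755891680296482
top [[397.93532054   0.         257.02777546]
 [  0.         397.93532054 192.69473361]
 [  0.           0.           1.        ]] [[ 2.75032635e-02 -9.86539059e-01  1.61196324e-01  4.54850365e-01]
 [-9.99607239e-01 -2.80107138e-02 -8.75962932e-04  1.31526264e-02]
 [ 5.37939574e-03 -1.61108920e-01 -9.86921972e-01  1.06604544e+00]
 [ 0.00000000e+00  0.00000000e+00  0.00000000e+00  1.00000000e+00]]
side [[388.69418456   0.         258.17110646]
 [  0.         388.69418456 193.01789028]
 [  0.           0.           1.        ]] [[ 0.86639683 -0.36247258  0.34346784  0.29725757]
 [-0.49895733 -0.65588124  0.56644628 -0.52348267]
 [ 0.01995287 -0.66214306 -0.74911178  0.81681731]
 [ 0.          0.          0.          1.        ]]
```

View pics/top0.png

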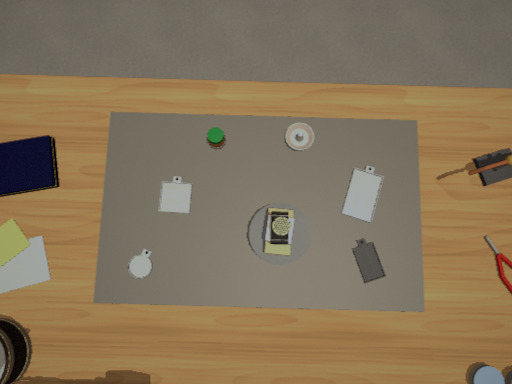

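View pics/side0.png

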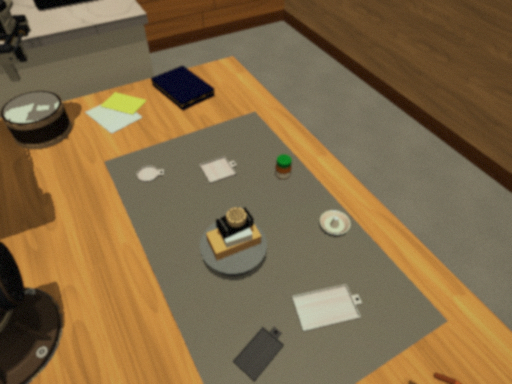

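The top view shows the stack at about (279,230) on the turntable. The round pan is at (140,266), the square pan at (175,197), the large oblong at (363,194) and the dark oblong at (369,262). The jar is at (216,137) and the dish at (300,137). I'll fit the outlines next.

```bash
cat > h.py <<'E'
import numpy as np, cv2
from plant import ctrl
def px2w(n,uv,z):
    c=ctrl.calibration(n); K=np.array(c['K']); E=np.array(c['extrinsics'])
    uv=np.atleast_2d(np.asarray(uv,float)); d=np.c_[uv,np.ones(len(uv))]@np.linalg.inv(K).T@E[:3,:3].T
    return E[:3,3]+d*((z-E[2,3])/d[:,2])[:,None]
def rect(w):
    (cx,cy),(a,b),t=cv2.minAreaRect((w[:,:2]*1000).astype(np.float32))
    if a<b: a,b,t=b,a,t+90
    return np.round([cx,cy,a,b,t],1)
E
python3 - <<'E'
from h import *
im=cv2.imread('pics/top0.png').astype(int); g=im.mean(2)
for n,(u,v),z,dark in (('hc',(140,266),.007,0),('mag',(175,199),.007,0),('brick',(363,196),.007,0),('char',(369,262),.007,1)):
    m=((g<75) if dark else (g>130)).astype(np.uint8)
    m=cv2.resize((( 85-g) if dark else (g-130)).astype(np.float32),None,fx=8,fy=8,interpolation=cv2.INTER_CUBIC); m=(m>0).astype(np.uint8)
    m=cv2.morphologyEx(m,cv2.MORPH_CLOSE,np.ones((25,25)))
    m=cv2.morphologyEx(m,cv2.MORPH_OPEN,np.ones((89,89)) if n!='hc' else cv2.getStructuringElement(2,(111,111)))
    _,l,st,_=cv2.connectedComponentsWithStats(m); k=l[v*8,u*8]
    if not k: print(n,'miss',g[v-3:v+4,u]);continue
    c=max(cv2.findContours((l==k).astype(np.uint8),0,1)[0],key=len)[:,0]
    w=px2w('top',(c+.5)/8-.5,z); print(n,rect(w),st[k])
s=cv2.imread('pics/top0.png')
A=cv2.resize(s[195:270,240:320],None,fx=7,fy=7,interpolation=2); 
cv2.imwrite('pics/stack.png',A)
B=np.vstack([np.hstack([cv2.resize(s[v-32:v+32,u-32:u+32],(380,300),interpolation=2) for u,v in r]) for r in (((140,266),(175,197)),((363,194),(369,262)))]); cv2.imwrite('pics/pans.png',B)
E
```

```text
hc [425.9 313.2  58.2  58.1 109.2] [ 1035  2033   178   190 26008]
mag [610.2 233.1  83.3  82.3  91.6] [ 1277  1458   250   243 57107]
brick [ 635.6 -274.   142.1   85.   164.1] [ 2757  1360   297   399 93161]
char [ 456.5 -282.7  103.7   60.1   19.8] [ 2847  1943   208   296 49284]
```

View pics/stack.png

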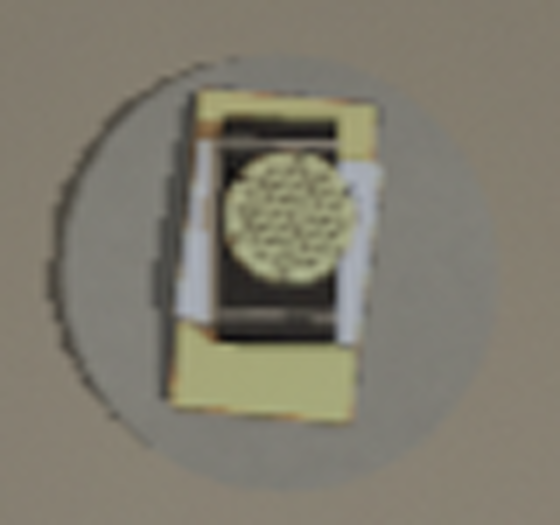

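View pics/pans.png

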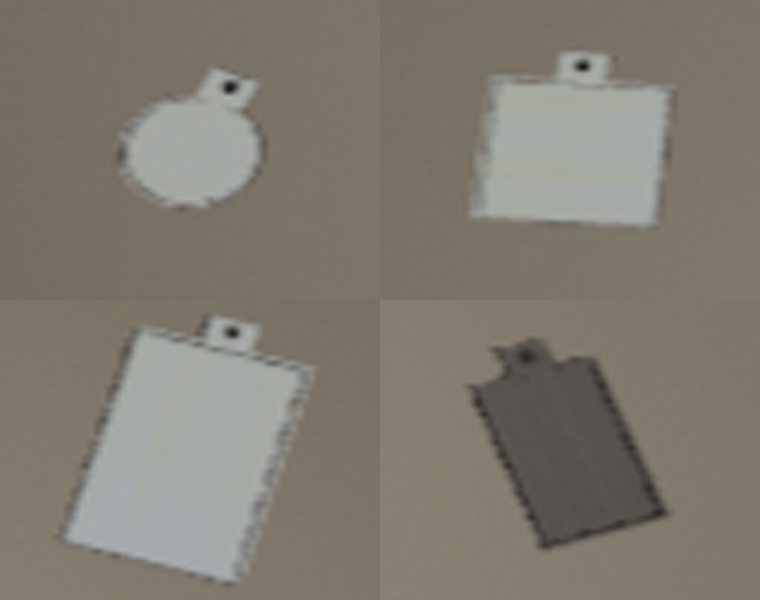

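Run:
```python
from h import *
P={'mag':((175,197),[(110,78),(293,90),(274,226),(91,214)]),'brick':((363,194),[(138,28),(315,70),(240,283),(64,240)]),'char':((369,262),[(92,88),(217,60),(286,215),(162,249)]),'hc':((140,266),[(120,152),(262,152),(193,207)])}
for n,((u,v),c) in P.items():
    c=(np.array(c)+.5)/[380/64,300/64]-.5+[u-32,v-32]
    w=px2w('top',c,.007)*1000
    if n=='hc': print(n,w[:,:2].round(1)); continue
    print(n,'ctr',w[:,:2].mean(0).round(1),rect(w/1000))
S={'disc':(.145,[(225,217),(355,217),(290,152),(290,282)]),'char':(.129,[(220,118),(337,123),(336,340),(216,338)]),'mag':(.101,[(200,140),(382,165),(355,345),(178,318)]),'brick':(.077,[(198,90),(377,103),(353,422),(170,405)])}
for n,(z,c) in S.items():
    w=px2w('top',(np.array(c)+.5)/7-.5+[240,195],z)*1000
    e=np.diff(np.r_[w,w[:1]],axis=0)
    print(n,w[:,:2].mean(0).round(1),np.linalg.norm(e,axis=1).round(1),np.degrees(np.arctan2(e[:,1],e[:,0])).round(1))
for uv in((216,137),(300,137)): print(px2w('top',uv,.03).round(3))
```

```text
mag ctr [610.  232.6] [610.  232.8  83.9  79.2  86.8]
brick ctr [ 631.  -272.4] [ 630.8 -272.8  130.1   84.   164.4]
char ctr [ 451.5 -285.3] [ 451.5 -285.3   92.7   58.5   18.7]
hc [[424.1 344.5]
 [425.8 282.1]
 [395.  310.2]]
disc [529.8 -45.3] [43.  30.3 43.  30.2] [ -88.4   46.2 -179.    46.4]
char [526.9 -42.1] [39.6 72.9 40.1 73.9] [ -90.8 -179.4   90.6    0.2]
mag [524.8 -44.3] [63.8 62.9 61.6 62.1] [-96.2 172.2  83.   -5.7]
brick [522.2 -44.3] [ 64.2 113.1  64.5 111.9] [-92.6 176.5  86.3  -3.7]
[[0.773 0.127 0.03 ]]
[[ 0.78 -0.1   0.03]]
```

>>> apply_moves:
  targets:
    - {"travel": [0,0,0],"roll": -6.3,"jaw": 80}
    - {"travel": [0,0,0],"roll": -6.3,"jaw": 80}
    - {"travel": [0,0,0],"roll": -6.3,"jaw": 80}
    - {"travel": [0,0,0],"roll": 0,"jaw": 80}

```text
clock: 0.5
tool_pos: [0.2185, 0.6384, 0.248]
orientation: [179.9, 0.0, 0.1]
force: [0.2, -0.4, -0.3]
opening: 0.0803
gripper_force: 0.0
```

>>> apply_moves:
  targets:
    - {"travel": [20,30,0],"roll": 0,"jaw": 80}
    - {"travel": [20,30,0],"roll": 0,"jaw": 80}
    - {"travel": [20,40,0],"roll": 0,"jaw": 80}
    - {"travel": [20,40,0],"roll": 0,"jaw": 80}
    - {"travel": [20,40,0],"roll": 0,"jaw": 80}
    - {"travel": [20,40,0],"roll": 0,"jaw": 80}
    - {"travel": [20,40,0],"roll": 0,"jaw": 80}
    - {"travel": [20,40,0],"roll": 0,"jaw": 80}
    - {"travel": [20,40,0],"roll": 0,"jaw": 80}
    - {"travel": [20,40,0],"roll": 0,"jaw": 80}

```text
clock: 1.5
tool_pos: [0.419, 0.2569, 0.2487]
orientation: [-180.0, -0.0, -0.2]
force: [1.6, -0.4, 0.7]
opening: 0.0799
gripper_force: 0.0
```

>>> apply_moves:
  targets:
    - {"travel": [16,40,0],"roll": 0,"jaw": 80}
    - {"travel": [16,40,0],"roll": 0,"jaw": 80}
    - {"travel": [16,40,0],"roll": 0,"jaw": 80}
    - {"travel": [16,40,0],"roll": 0,"jaw": 80}
    - {"travel": [16,40,0],"roll": 0,"jaw": 80}
    - {"travel": [16,40,0],"roll": 0,"jaw": 80}
    - {"travel": [16,40,0],"roll": 0,"jaw": 80}
    - {"travel": [0,23,0],"roll": 0,"jaw": 80}
    - {"travel": [0,0,0],"roll": 0,"jaw": 80}

```text
clock: 2.4
tool_pos: [0.5305, -0.047, 0.248]
orientation: [180.0, 0.1, -0.4]
force: [1.0, 0.1, 0.1]
opening: 0.08
gripper_force: 0.0
```

>>> apply_moves:
  targets:
    - {"travel": [0,-2,20],"roll": 0,"jaw": 70}
    - {"travel": [0,0,20],"roll": 0,"jaw": 70}
    - {"travel": [0,0,20],"roll": 0,"jaw": 70}
    - {"travel": [0,0,15],"roll": 0,"jaw": 70}
    - {"travel": [0,0,10],"roll": 0,"jaw": 70}
    - {"travel": [0,0,4],"roll": 0,"jaw": 70}
    - {"travel": [0,0,0],"roll": 0,"jaw": 70}

```text
clock: 3.1
tool_pos: [0.5306, -0.0422, 0.1594]
orientation: [180.0, 0.0, -0.0]
force: [-0.6, 0.1, 0.2]
opening: 0.0699
gripper_force: 0.0
```

Run:
```python
from h import *
s=ctrl.snapshot('side')[:,:,::-1]; cv2.imwrite('pics/s1.png',cv2.resize(s[170:290,170:310],None,fx=5,fy=5,interpolation=2))
```

```text
(no output)
```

View pics/s1.png

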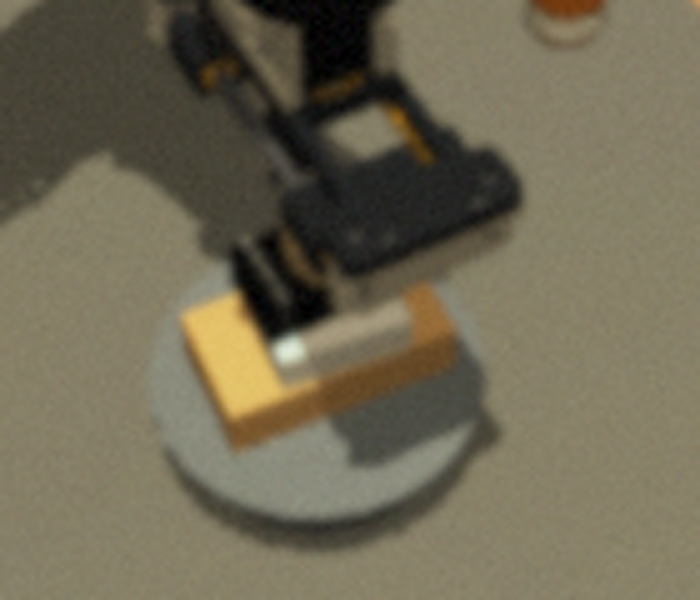

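The side view shows the near finger above the charcoal, at about (370,270), with the disc straddled. I'll close, then lift slightly.

>>> apply_moves:
  targets:
    - {"travel": [0,3,0],"roll": 0,"jaw": 55}
    - {"travel": [0,0,0],"roll": 0,"jaw": 48}
    - {"travel": [0,0,0],"roll": 0,"jaw": 35}
    - {"travel": [0,0,0],"roll": 0,"jaw": 35}
    - {"travel": [0,0,0],"roll": 0,"jaw": 35}
    - {"travel": [0,0,-10],"roll": 0,"jaw": 35}
    - {"travel": [0,0,-20],"roll": 0,"jaw": 35}
    - {"travel": [0,0,-20],"roll": 0,"jaw": 35}
    - {"travel": [0,0,0],"roll": 0,"jaw": 35}

```text
clock: 4.05
tool_pos: [0.5323, -0.0452, 0.213]
orientation: [-180.0, -0.3, 0.0]
force: [0.7, -0.7, -0.4]
opening: 0.0425
gripper_force: 30.0
```

>>> apply_moves:
  targets:
    - {"travel": [-5,-20,0],"roll": 0,"jaw": 35}
    - {"travel": [-12,-38,0],"roll": 0,"jaw": 35}
    - {"travel": [-12,-38,0],"roll": 0,"jaw": 35}
    - {"travel": [-12,-38,10],"roll": 0,"jaw": 35}
    - {"travel": [-12,-38,10],"roll": 0,"jaw": 35}
    - {"travel": [-12,-38,20],"roll": 0,"jaw": 35}
    - {"travel": [-12,-38,20],"roll": 0,"jaw": 35}
    - {"travel": [-12,-38,20],"roll": 0,"jaw": 35}
    - {"travel": [-12,-38,20],"roll": 0,"jaw": 35}
    - {"travel": [-5,-34,10],"roll": 0,"jaw": 35}

```text
clock: 5.05
tool_pos: [0.4228, 0.3135, 0.0979]
orientation: [179.9, 0.1, 0.0]
force: [0.1, 0.2, -0.3]
opening: 0.0426
gripper_force: 30.0
```

>>> apply_moves:
  targets:
    - {"travel": [0,0,20],"roll": 0,"jaw": 35}
    - {"travel": [0,0,10],"roll": 0,"jaw": 35}
    - {"travel": [0,0,0],"roll": 0,"jaw": 35}
    - {"travel": [0,0,0],"roll": 0,"jaw": 35}

```text
clock: 5.45
tool_pos: [0.4249, 0.312, 0.0699]
orientation: [180.0, 0.0, -0.0]
force: [0.1, 0.2, -0.1]
opening: 0.0426
gripper_force: 30.0
```

Run:
```python
from h import *
s=ctrl.snapshot('side')[:,:,::-1]; t=ctrl.snapshot('top')[:,:,::-1]
cv2.imwrite('pics/s2.png',np.hstack([cv2.resize(s[130:210,110:190],(400,400),interpolation=2),cv2.resize(t[220:300,100:180],(400,400),interpolation=2)]))
```

```text
(no output)
```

View pics/s2.png

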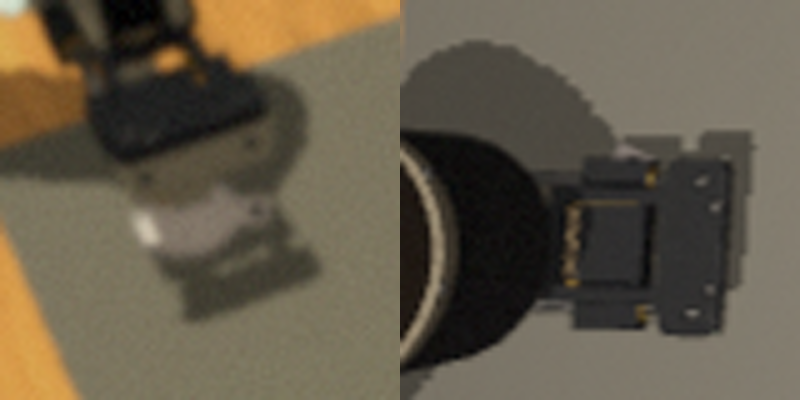

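The gripper is centred over the round pan: in the side crop the pan shows at (200,225) beneath the fingers, which hide the disc. I'll lower it the rest of the way.

>>> apply_moves:
  targets:
    - {"travel": [2,0,12],"roll": 0,"jaw": 35}
    - {"travel": [0,0,10],"roll": 0,"jaw": 35}
    - {"travel": [0,0,6],"roll": 0,"jaw": 35}
    - {"travel": [0,0,4],"roll": 0,"jaw": 35}
    - {"travel": [0,0,2],"roll": 0,"jaw": 35}
    - {"travel": [0,0,2],"roll": 0,"jaw": 35}
    - {"travel": [0,0,1],"roll": 0,"jaw": 35}
    - {"travel": [0,0,0],"roll": 0,"jaw": 35}

```text
clock: 6.35
tool_pos: [0.4266, 0.3127, 0.0329]
orientation: [-180.0, -0.0, 0.0]
force: [-0.9, 0.1, 0.7]
opening: 0.0427
gripper_force: 30.0
```

>>> apply_moves:
  targets:
    - {"travel": [0,0,0.5],"roll": 0,"jaw": 35}
    - {"travel": [0,0,0.5],"roll": 0,"jaw": 35}
    - {"travel": [0,0,0],"roll": 0,"jaw": 35}

```text
clock: 6.65
tool_pos: [0.4267, 0.3127, 0.0327]
orientation: [-180.0, -0.0, 0.0]
force: [-4.3, -3.4, 13.1]
opening: 0.0429
gripper_force: 30.0
```

>>> apply_moves:
  targets:
    - {"travel": [0,0,0.5],"roll": 0,"jaw": 35}
    - {"travel": [0,0,0],"roll": 0,"jaw": 35}

```text
clock: 6.85
tool_pos: [0.4267, 0.3127, 0.0327]
orientation: [-180.0, -0.0, 0.0]
force: [-6.1, -3.6, 18.7]
opening: 0.0426
gripper_force: 30.0
```

>>> apply_moves:
  targets:
    - {"travel": [0,0,-1],"roll": 0,"jaw": 48}
    - {"travel": [0,0,0],"roll": 0,"jaw": 58}
    - {"travel": [0,0,0],"roll": 0,"jaw": 58}
    - {"travel": [0,0,-5],"roll": 0,"jaw": 58}
    - {"travel": [0,0,-20],"roll": 0,"jaw": 65}
    - {"travel": [0,0,-40],"roll": 0,"jaw": 65}
    - {"travel": [0,0,-40],"roll": 0,"jaw": 65}
    - {"travel": [0,0,-40],"roll": 0,"jaw": 65}
    - {"travel": [0,0,0],"roll": 0,"jaw": 65}

```text
clock: 7.75
tool_pos: [0.4288, 0.315, 0.1831]
orientation: [-179.6, -0.4, 0.1]
force: [0.3, 0.0, 0.0]
opening: 0.0645
gripper_force: 0.0
```

Run:
```python
from h import *
s=ctrl.snapshot('side')[:,:,::-1]; t=ctrl.snapshot('top')[:,:,::-1]
cv2.imwrite('pics/s3.png',np.hstack([cv2.resize(s[130:210,110:190],(400,400),interpolation=2),cv2.resize(t[200:268,245:313],(400,400),interpolation=2)]))
```

```text
(no output)
```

View pics/s3.png

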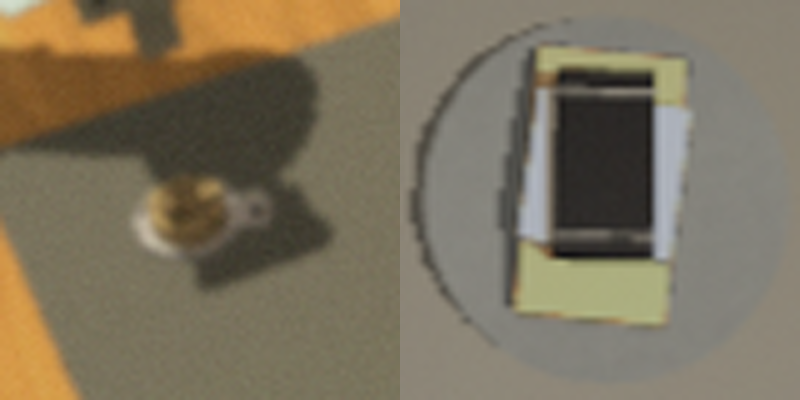

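The disc lies inside the round pan, at (185,212) in the left crop, and the charcoal is unmoved. Charcoal is next.

>>> apply_moves:
  targets:
    - {"travel": [5,20,0],"roll": 0,"jaw": 65}
    - {"travel": [12,40,0],"roll": 0,"jaw": 65}
    - {"travel": [12,40,0],"roll": 0,"jaw": 65}
    - {"travel": [12,40,0],"roll": 0,"jaw": 65}
    - {"travel": [12,40,0],"roll": 0,"jaw": 65}
    - {"travel": [12,40,0],"roll": 0,"jaw": 65}
    - {"travel": [12,40,0],"roll": 0,"jaw": 65}
    - {"travel": [12,40,0],"roll": 0,"jaw": 65}
    - {"travel": [10,40,0],"roll": 0,"jaw": 65}
    - {"travel": [0,15,0],"roll": 0,"jaw": 65}

```text
clock: 8.85
tool_pos: [0.5253, -0.0454, 0.1753]
orientation: [179.9, 0.2, -0.1]
force: [-0.3, 0.5, -0.1]
opening: 0.0649
gripper_force: 0.0
```

>>> apply_moves:
  targets:
    - {"travel": [0,0,0],"roll": 0,"jaw": 65}
    - {"travel": [0,0,0],"roll": 0,"jaw": 65}

```text
clock: 9.05
tool_pos: [0.525, -0.0425, 0.176]
orientation: [180.0, 0.1, -0.1]
force: [0.1, -0.2, -0.5]
opening: 0.065
gripper_force: 0.0
```

>>> apply_moves:
  targets:
    - {"travel": [2,0,15],"roll": 0,"jaw": 65}
    - {"travel": [0,0,15],"roll": 0,"jaw": 65}
    - {"travel": [0,0,10],"roll": 0,"jaw": 65}
    - {"travel": [0,0,4],"roll": 0,"jaw": 60}
    - {"travel": [0,0,0],"roll": 0,"jaw": 50}
    - {"travel": [0,0,0],"roll": 0,"jaw": 44}
    - {"travel": [0,0,0],"roll": 0,"jaw": 30}
    - {"travel": [0,0,0],"roll": 0,"jaw": 30}
    - {"travel": [0,0,0],"roll": 0,"jaw": 30}
    - {"travel": [0,0,0],"roll": 0,"jaw": 30}

```text
clock: 10.05
tool_pos: [0.5281, -0.0423, 0.1337]
orientation: [-180.0, -0.1, 0.0]
force: [-1.3, 1.8, 3.5]
opening: 0.0396
gripper_force: 30.0
```

>>> apply_moves:
  targets:
    - {"travel": [0,0,-5],"roll": 0,"jaw": 30}
    - {"travel": [0,0,-15],"roll": 0,"jaw": 30}
    - {"travel": [0,0,-20],"roll": 0,"jaw": 30}
    - {"travel": [0,0,0],"roll": -6.3,"jaw": 30}
    - {"travel": [0,0,0],"roll": -6.3,"jaw": 30}
    - {"travel": [0,0,0],"roll": -6.3,"jaw": 30}
    - {"travel": [0,0,0],"roll": 0,"jaw": 30}

```text
clock: 10.75
tool_pos: [0.5274, -0.0425, 0.1731]
orientation: [-180.0, 0.0, 19.0]
force: [0.5, 0.1, -1.3]
opening: 0.0399
gripper_force: 30.0
```

>>> apply_moves:
  targets:
    - {"travel": [-10,14,0],"roll": 0,"jaw": 30}
    - {"travel": [-20,27,0],"roll": 0,"jaw": 30}
    - {"travel": [-20,28,0],"roll": 0,"jaw": 30}
    - {"travel": [-20,28,0],"roll": 0,"jaw": 30}
    - {"travel": [-20,28,10],"roll": 0,"jaw": 30}
    - {"travel": [-20,27,20],"roll": 0,"jaw": 30}
    - {"travel": [-20,27,25],"roll": 0,"jaw": 30}
    - {"travel": [-20,26,25],"roll": 0,"jaw": 30}
    - {"travel": [0,0,20],"roll": 0,"jaw": 30}
    - {"travel": [0,0,10],"roll": 0,"jaw": 30}

```text
clock: 11.75
tool_pos: [0.45, -0.286, 0.0612]
orientation: [-179.9, 0.2, 18.6]
force: [0.2, -0.1, -0.1]
opening: 0.0396
gripper_force: 30.0
```

>>> apply_moves:
  targets:
    - {"travel": [0,0,0],"roll": 0,"jaw": 30}
    - {"travel": [0,0,0],"roll": 0,"jaw": 30}

```text
clock: 11.95
tool_pos: [0.4527, -0.2849, 0.0637]
orientation: [180.0, -0.0, 18.9]
force: [0.4, -0.0, -0.6]
opening: 0.0396
gripper_force: 30.0
```

Run:
```python
from h import *
s=ctrl.snapshot('side')[:,:,::-1]; t=ctrl.snapshot('top')[:,:,::-1]
cv2.imwrite('pics/s4.png',np.hstack([cv2.resize(s[284:384,210:310],(400,400),interpolation=2),cv2.resize(t[220:300,330:410],(400,400),interpolation=2)]))
```

```text
(no output)
```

View pics/s4.png

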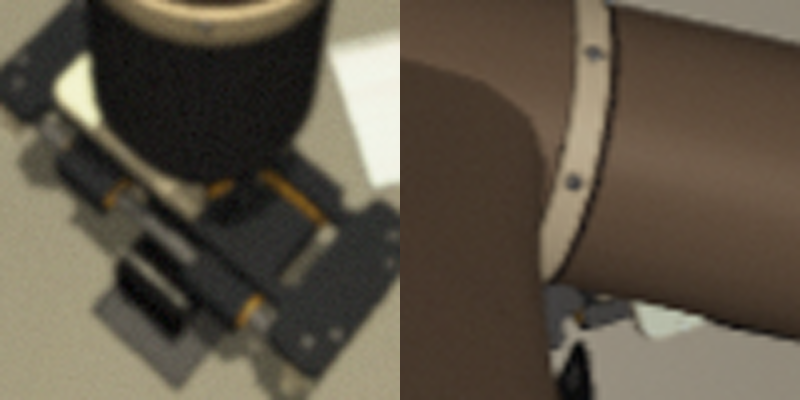

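The charcoal hangs over the dark pan: the block end is at (150,290) and the pan corner at (180,385) in the left crop, and the angles match. Lowering.

>>> apply_moves:
  targets:
    - {"travel": [0,0,10],"roll": 0,"jaw": 30}
    - {"travel": [0,0,8],"roll": 0,"jaw": 30}
    - {"travel": [0,0,5],"roll": 0,"jaw": 30}
    - {"travel": [0,0,3],"roll": 0,"jaw": 30}
    - {"travel": [0,0,1],"roll": 0,"jaw": 30}
    - {"travel": [0,0,1],"roll": 0,"jaw": 30}
    - {"travel": [0,0,0],"roll": 0,"jaw": 30}

```text
clock: 12.75
tool_pos: [0.4522, -0.285, 0.0351]
orientation: [180.0, -0.0, 18.9]
force: [-0.7, 1.0, -1.1]
opening: 0.0396
gripper_force: 30.0
```

>>> apply_moves:
  targets:
    - {"travel": [0,0,0.7],"roll": 0,"jaw": 30}
    - {"travel": [0,0,0.7],"roll": 0,"jaw": 30}
    - {"travel": [0,0,0],"roll": 0,"jaw": 30}

```text
clock: 13.05
tool_pos: [0.4524, -0.285, 0.0347]
orientation: [180.0, -0.0, 18.9]
force: [-2.6, 1.9, 9.9]
opening: 0.0399
gripper_force: 30.0
```

>>> apply_moves:
  targets:
    - {"travel": [0,0,-0.6],"roll": 0,"jaw": 44}
    - {"travel": [0,0,0],"roll": 0,"jaw": 56}
    - {"travel": [0,0,0],"roll": 0,"jaw": 56}
    - {"travel": [0,0,-5],"roll": 0,"jaw": 56}
    - {"travel": [0,0,-20],"roll": 0,"jaw": 80}
    - {"travel": [0,0,-40],"roll": 0,"jaw": 82}
    - {"travel": [0,0,-40],"roll": 6.2,"jaw": 82}
    - {"travel": [0,0,0],"roll": 6.2,"jaw": 82}
    - {"travel": [0,0,0],"roll": 6.4,"jaw": 82}
    - {"travel": [0,0,0],"roll": 6.2,"jaw": 82}

```text
clock: 14.05
tool_pos: [0.4523, -0.285, 0.1401]
orientation: [180.0, -0.1, -6.4]
force: [0.2, -0.3, -0.2]
opening: 0.0819
gripper_force: 0.0
```

Run:
```python
from h import *
s=ctrl.snapshot('side')[:,:,::-1]; t=ctrl.snapshot('top')[:,:,::-1]
cv2.imwrite('pics/s5.png',np.hstack([cv2.resize(s[284:384,210:310],(400,400),interpolation=2),cv2.resize(t[200:268,245:313],(400,400),interpolation=2)]))
```

```text
(no output)
```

View pics/s5.png

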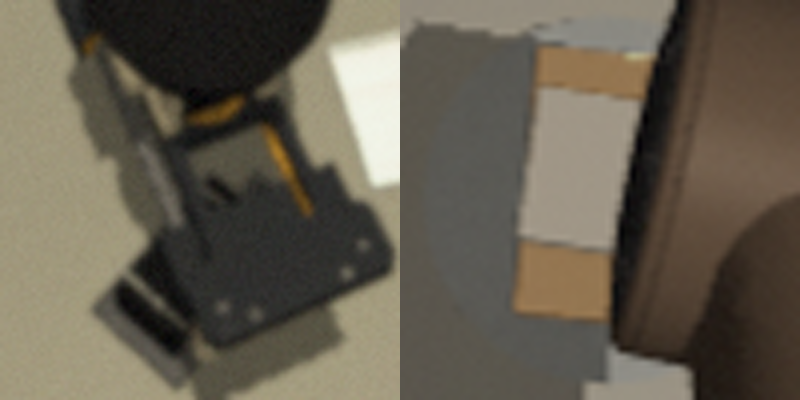

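The charcoal lies inside the dark pan, with its end at (150,310) in the left crop. The magnesia is unmoved. Going to it now.

>>> apply_moves:
  targets:
    - {"travel": [5,-20,-10],"roll": 0,"jaw": 87}
    - {"travel": [7,-38,0],"roll": 0,"jaw": 87}
    - {"travel": [7,-38,0],"roll": 0,"jaw": 87}
    - {"travel": [7,-38,0],"roll": 0,"jaw": 87}
    - {"travel": [7,-38,0],"roll": 0,"jaw": 87}
    - {"travel": [7,-38,0],"roll": 0,"jaw": 87}
    - {"travel": [5,-30,0],"roll": 0,"jaw": 87}
    - {"travel": [0,-7,0],"roll": 0,"jaw": 87}
    - {"travel": [0,0,0],"roll": 0,"jaw": 87}
    - {"travel": [0,0,0],"roll": 0,"jaw": 87}

```text
clock: 15.15
tool_pos: [0.5228, -0.0445, 0.1492]
orientation: [180.0, 0.0, -6.0]
force: [-0.4, -0.4, -0.5]
opening: 0.0874
gripper_force: 0.0
```

>>> apply_moves:
  targets:
    - {"travel": [2,0,15],"roll": 0,"jaw": 87}
    - {"travel": [0,0,15],"roll": 0,"jaw": 87}
    - {"travel": [0,0,8],"roll": 0,"jaw": 87}
    - {"travel": [0,0,3],"roll": 0,"jaw": 80}
    - {"travel": [0,0,0],"roll": 0,"jaw": 72}
    - {"travel": [0,0,0],"roll": 0,"jaw": 66}
    - {"travel": [0,0,0],"roll": 0,"jaw": 54}
    - {"travel": [0,0,0],"roll": 0,"jaw": 54}
    - {"travel": [0,0,0],"roll": 0,"jaw": 54}
    - {"travel": [0,0,0],"roll": 0,"jaw": 54}

```text
clock: 16.15
tool_pos: [0.5255, -0.0443, 0.1089]
orientation: [-180.0, -0.1, -6.1]
force: [-0.2, -1.0, 5.5]
opening: 0.064
gripper_force: 29.9
```

>>> apply_moves:
  targets:
    - {"travel": [0,0,-5],"roll": 0,"jaw": 54}
    - {"travel": [0,0,-15],"roll": 0,"jaw": 54}
    - {"travel": [0,0,-20],"roll": 0,"jaw": 54}
    - {"travel": [0,0,0],"roll": -2.5,"jaw": 54}
    - {"travel": [0,0,0],"roll": 0,"jaw": 54}

```text
clock: 16.65
tool_pos: [0.5251, -0.0441, 0.1487]
orientation: [-180.0, -0.0, -3.6]
force: [-0.4, -1.0, -2.1]
opening: 0.0636
gripper_force: 29.9
```

>>> apply_moves:
  targets:
    - {"travel": [4,-16,0],"roll": 0,"jaw": 54}
    - {"travel": [8,-34,0],"roll": 0,"jaw": 54}
    - {"travel": [8,-34,0],"roll": 0,"jaw": 54}
    - {"travel": [8,-34,0],"roll": 0,"jaw": 54}
    - {"travel": [8,-34,0],"roll": 0,"jaw": 54}
    - {"travel": [8,-34,10],"roll": 0,"jaw": 54}
    - {"travel": [8,-34,20],"roll": 0,"jaw": 54}
    - {"travel": [8,-34,25],"roll": 0,"jaw": 54}
    - {"travel": [7,-28,20],"roll": 0,"jaw": 54}
    - {"travel": [0,0,10],"roll": 0,"jaw": 54}

```text
clock: 17.65
tool_pos: [0.6094, 0.2364, 0.06]
orientation: [179.9, 0.1, -3.5]
force: [-1.4, 0.1, -1.8]
opening: 0.0637
gripper_force: 29.9
```

>>> apply_moves:
  targets:
    - {"travel": [0,0,0],"roll": 0,"jaw": 54}
    - {"travel": [0,0,0],"roll": 0,"jaw": 54}

```text
clock: 17.85
tool_pos: [0.6092, 0.2326, 0.063]
orientation: [179.9, 0.1, -3.6]
force: [0.0, -0.2, -0.2]
opening: 0.064
gripper_force: 29.9
```

Run:
```python
from h import *
s=ctrl.snapshot('side')[:,:,::-1]; t=ctrl.snapshot('top')[:,:,::-1]
cv2.imwrite('pics/s6.png',np.hstack([cv2.resize(s[120:210,170:260],(400,400),interpolation=2),cv2.resize(t[155:235,135:215],(400,400),interpolation=2)]))
```

```text
(no output)
```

View pics/s6.png

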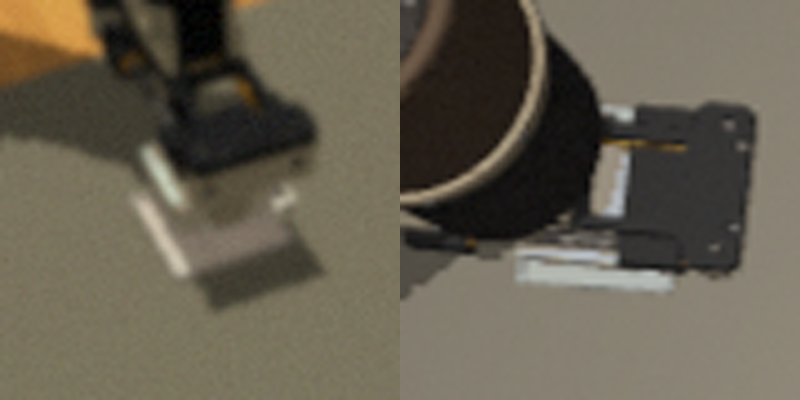

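The magnesia hangs squarely over its pan: the block edge at (165,175) runs parallel to the pan edge at (160,235) in the left crop. Lowering 29 mm.

>>> apply_moves:
  targets:
    - {"travel": [1,0,10],"roll": 0,"jaw": 54}
    - {"travel": [0,0,8],"roll": 0,"jaw": 54}
    - {"travel": [0,0,5],"roll": 0,"jaw": 54}
    - {"travel": [0,0,3],"roll": 0,"jaw": 54}
    - {"travel": [0,0,1],"roll": 0,"jaw": 54}
    - {"travel": [0,0,1],"roll": 0,"jaw": 54}
    - {"travel": [0,0,0],"roll": 0,"jaw": 54}

```text
clock: 18.65
tool_pos: [0.6107, 0.2329, 0.0353]
orientation: [-180.0, -0.0, -3.6]
force: [-0.5, -0.1, -0.6]
opening: 0.0634
gripper_force: 29.9
```

>>> apply_moves:
  targets:
    - {"travel": [0,0,0.7],"roll": 0,"jaw": 54}
    - {"travel": [0,0,0.7],"roll": 0,"jaw": 54}
    - {"travel": [0,0,0],"roll": 0,"jaw": 54}

```text
clock: 18.95
tool_pos: [0.6108, 0.233, 0.034]
orientation: [-180.0, -0.0, -3.6]
force: [-0.6, -0.3, -0.6]
opening: 0.0639
gripper_force: 29.9
```

>>> apply_moves:
  targets:
    - {"travel": [0,0,0.6],"roll": 0,"jaw": 54}
    - {"travel": [0,0,0.6],"roll": 0,"jaw": 54}
    - {"travel": [0,0,0],"roll": 0,"jaw": 54}

```text
clock: 19.25
tool_pos: [0.6108, 0.233, 0.0339]
orientation: [-180.0, -0.0, -3.6]
force: [-3.7, -0.7, 8.2]
opening: 0.0635
gripper_force: 29.9
```

>>> apply_moves:
  targets:
    - {"travel": [0,0,-0.7],"roll": 0,"jaw": 70}
    - {"travel": [0,0,0],"roll": 0,"jaw": 80}
    - {"travel": [0,0,0],"roll": 0,"jaw": 80}
    - {"travel": [0,0,-5],"roll": 0,"jaw": 80}
    - {"travel": [0,0,-20],"roll": 0,"jaw": 87}
    - {"travel": [0,0,-40],"roll": 0,"jaw": 87}
    - {"travel": [0,0,-40],"roll": 0,"jaw": 87}
    - {"travel": [0,0,0],"roll": 0,"jaw": 87}

```text
clock: 20.05
tool_pos: [0.6139, 0.2345, 0.1452]
orientation: [-179.7, -0.5, -3.5]
force: [0.4, 0.9, 0.0]
opening: 0.0868
gripper_force: 0.0
```

Run:
```python
from h import *
s=ctrl.snapshot('side')[:,:,::-1]; t=ctrl.snapshot('top')[:,:,::-1]
cv2.imwrite('pics/s7.png',np.hstack([cv2.resize(s[120:210,170:260],(400,400),interpolation=2),cv2.resize(t[200:268,245:313],(400,400),interpolation=2)]))
```

```text
(no output)
```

View pics/s7.png

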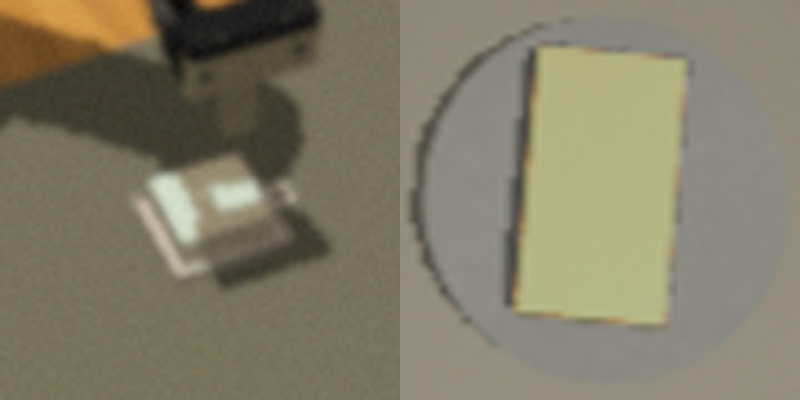

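The magnesia lies inside the square pan, at about (205,200) in the left crop. The brick is unmoved on the turntable. Going to the brick.

>>> apply_moves:
  targets:
    - {"travel": [-5,20,0],"roll": 0,"jaw": 87}
    - {"travel": [-9,37,0],"roll": 0,"jaw": 87}
    - {"travel": [-9,37,0],"roll": 0,"jaw": 87}
    - {"travel": [-9,37,0],"roll": 0,"jaw": 87}
    - {"travel": [-9,37,0],"roll": 0,"jaw": 87}
    - {"travel": [-9,37,0],"roll": 0,"jaw": 87}
    - {"travel": [-9,37,0],"roll": 0,"jaw": 87}
    - {"travel": [-9,30,0],"roll": 0,"jaw": 87}
    - {"travel": [-3,10,0],"roll": 0,"jaw": 87}
    - {"travel": [0,0,0],"roll": 0,"jaw": 87}

```text
clock: 21.15
tool_pos: [0.5206, -0.0458, 0.1375]
orientation: [180.0, 0.1, -3.7]
force: [-0.9, 0.2, 0.6]
opening: 0.0872
gripper_force: 0.0
```

>>> apply_moves:
  targets:
    - {"travel": [0,0,10],"roll": 0,"jaw": 87}
    - {"travel": [0,0,10],"roll": 0,"jaw": 87}
    - {"travel": [0,0,0],"roll": 0,"jaw": 87}

```text
clock: 21.45
tool_pos: [0.5211, -0.0436, 0.1161]
orientation: [180.0, 0.2, -3.6]
force: [0.6, 1.0, -0.0]
opening: 0.087
gripper_force: 0.0
```

>>> apply_moves:
  targets:
    - {"travel": [1,1,15],"roll": 0,"jaw": 87}
    - {"travel": [0,0,12],"roll": 0,"jaw": 87}
    - {"travel": [0,0,8],"roll": 0,"jaw": 87}
    - {"travel": [0,0,4],"roll": 0,"jaw": 80}
    - {"travel": [0,0,0],"roll": 0,"jaw": 72}
    - {"travel": [0,0,0],"roll": 0,"jaw": 66}
    - {"travel": [0,0,0],"roll": 0,"jaw": 54}
    - {"travel": [0,0,0],"roll": 0,"jaw": 54}
    - {"travel": [0,0,0],"roll": 0,"jaw": 54}
    - {"travel": [0,0,0],"roll": 0,"jaw": 54}

```text
clock: 22.45
tool_pos: [0.5234, -0.0451, 0.0798]
orientation: [-180.0, -0.1, -3.6]
force: [-0.2, 0.9, 2.4]
opening: 0.0635
gripper_force: 30.0
```

>>> apply_moves:
  targets:
    - {"travel": [0,0,-5],"roll": 0,"jaw": 54}
    - {"travel": [0,0,-15],"roll": 0,"jaw": 54}
    - {"travel": [0,0,-20],"roll": 0,"jaw": 54}
    - {"travel": [0,0,-20],"roll": 6,"jaw": 54}
    - {"travel": [0,0,0],"roll": 6,"jaw": 54}
    - {"travel": [0,0,0],"roll": 0,"jaw": 54}

```text
clock: 23.05
tool_pos: [0.523, -0.0452, 0.14]
orientation: [-180.0, -0.0, -15.7]
force: [0.6, -0.4, -1.6]
opening: 0.0639
gripper_force: 30.0
```

>>> apply_moves:
  targets:
    - {"travel": [10,12,0],"roll": 0,"jaw": 54}
    - {"travel": [22,25,0],"roll": 0,"jaw": 54}
    - {"travel": [22,25,0],"roll": 0,"jaw": 54}
    - {"travel": [22,25,0],"roll": 0,"jaw": 54}
    - {"travel": [22,25,0],"roll": 0,"jaw": 54}
    - {"travel": [22,25,10],"roll": 0,"jaw": 54}
    - {"travel": [22,25,20],"roll": 0,"jaw": 54}
    - {"travel": [14,17,20],"roll": 0,"jaw": 54}
    - {"travel": [10,10,15],"roll": 0,"jaw": 54}
    - {"travel": [0,0,8],"roll": 0,"jaw": 54}

```text
clock: 24.05
tool_pos: [0.631, -0.2733, 0.0631]
orientation: [180.0, 0.2, -15.5]
force: [-0.2, 0.5, -1.4]
opening: 0.0633
gripper_force: 30.0
```

>>> apply_moves:
  targets:
    - {"travel": [0,0,0],"roll": 0,"jaw": 54}
    - {"travel": [0,0,0],"roll": 0,"jaw": 54}

```text
clock: 24.25
tool_pos: [0.6318, -0.2713, 0.0664]
orientation: [180.0, 0.0, -15.5]
force: [0.0, 0.1, -0.9]
opening: 0.0638
gripper_force: 30.0
```

Run:
```python
from h import *
s=ctrl.snapshot('side')[:,:,::-1]; t=ctrl.snapshot('top')[:,:,::-1]
cv2.imwrite('pics/s8.png',np.hstack([cv2.resize(s[240:350,270:380],(400,400),interpolation=2),cv2.resize(t[155:235,323:403],(400,400),interpolation=2)]))
```

```text
(no output)
```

View pics/s8.png

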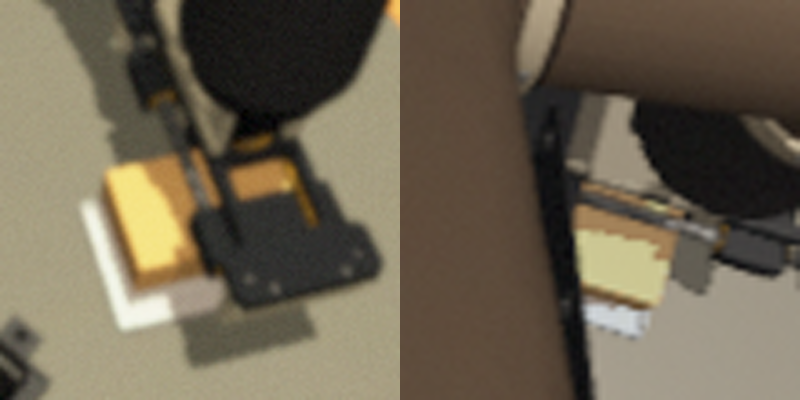

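The brick is parallel to and centred over the large pan: brick corner at (140,285), pan corner at (120,330) in the left crop. Lowering.

>>> apply_moves:
  targets:
    - {"travel": [0,1,10],"roll": 0,"jaw": 54}
    - {"travel": [0,0,8],"roll": 0,"jaw": 54}
    - {"travel": [0,0,5],"roll": 0,"jaw": 54}
    - {"travel": [0,0,3],"roll": 0,"jaw": 54}
    - {"travel": [0,0,1.5],"roll": 0,"jaw": 54}
    - {"travel": [0,0,1],"roll": 0,"jaw": 54}
    - {"travel": [0,0,0],"roll": 0,"jaw": 54}

```text
clock: 25.05
tool_pos: [0.6319, -0.2728, 0.0378]
orientation: [180.0, 0.0, -15.6]
force: [-0.1, -0.7, -3.0]
opening: 0.0636
gripper_force: 30.0
```

>>> apply_moves:
  targets:
    - {"travel": [0,0,0.8],"roll": 0,"jaw": 54}
    - {"travel": [0,0,0.8],"roll": 0,"jaw": 54}
    - {"travel": [0,0,0],"roll": 0,"jaw": 54}

```text
clock: 25.35
tool_pos: [0.6321, -0.2729, 0.0369]
orientation: [180.0, -0.0, -15.6]
force: [0.0, 1.0, 3.4]
opening: 0.0636
gripper_force: 30.0
```

>>> apply_moves:
  targets:
    - {"travel": [0,0,0.6],"roll": 0,"jaw": 54}
    - {"travel": [0,0,0],"roll": 0,"jaw": 54}
    - {"travel": [0,0,-0.6],"roll": 0,"jaw": 70}
    - {"travel": [0,0,0],"roll": 0,"jaw": 80}
    - {"travel": [0,0,0],"roll": 0,"jaw": 80}
    - {"travel": [0,0,-5],"roll": 0,"jaw": 80}
    - {"travel": [0,0,-20],"roll": 0,"jaw": 87}
    - {"travel": [0,0,-40],"roll": 0,"jaw": 87}
    - {"travel": [0,0,-40],"roll": 0,"jaw": 87}
    - {"travel": [0,0,-20],"roll": 0,"jaw": 87}

```text
clock: 26.35
tool_pos: [0.6334, -0.2734, 0.1658]
orientation: [180.0, -0.3, -15.6]
force: [0.0, -0.1, 0.1]
opening: 0.0872
gripper_force: 0.0
```

>>> apply_moves:
  targets:
    - {"travel": [-20,-40,0],"roll": 0,"jaw": 87}
    - {"travel": [-20,-40,0],"roll": 0,"jaw": 87}
    - {"travel": [-20,-40,0],"roll": 0,"jaw": 87}
    - {"travel": [-20,-40,0],"roll": 0,"jaw": 87}
    - {"travel": [-20,-40,0],"roll": 0,"jaw": 87}
    - {"travel": [-10,-30,0],"roll": 0,"jaw": 87}
    - {"travel": [0,0,0],"roll": 0,"jaw": 87}
    - {"travel": [0,0,0],"roll": 0,"jaw": 87}
    - {"travel": [0,0,0],"roll": 0,"jaw": 87}

```text
clock: 27.25
tool_pos: [0.5878, -0.0221, 0.1614]
orientation: [180.0, -0.0, -15.6]
force: [0.2, 0.6, -0.5]
opening: 0.0871
gripper_force: 0.0
```

Run:
```python
from h import *
s=ctrl.snapshot('side')[:,:,::-1]; cv2.imwrite('pics/s9.png',cv2.resize(s[120:384,110:400],None,fx=2.2,fy=2.2,interpolation=2))
```

```text
(no output)
```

View pics/s9.png

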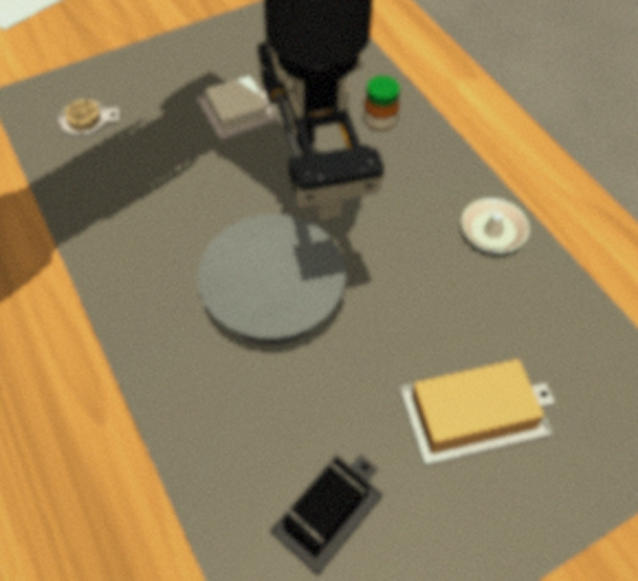

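All four blocks are in their pans, and the jar and dish are where they were. I'll check the brick and charcoal centres before handing in.

Run:
```python
from h import *
t=ctrl.snapshot('top')[:,:,::-1].copy(); hsv=cv2.cvtColor(t,cv2.COLOR_BGR2HSV); g=t.mean(2)
for n,(u,v),z,f,th in (('brick',(363,194),.034,hsv[:,:,1].astype(np.float32),85),('char',(369,262),.030,255-g.astype(np.float32),195)):
    m=cv2.resize(f[v-35:v+35,u-35:u+35],None,fx=8,fy=8,interpolation=2)>th
    m=cv2.morphologyEx(m.astype(np.uint8),cv2.MORPH_CLOSE,np.ones((41,41)))
    c=max(cv2.findContours(m,0,1)[0],key=cv2.contourArea)[:,0]
    print(n,rect(px2w('top',(c+.5)/8-.5+[u-35,v-35],z)))
cv2.imwrite('pics/f.png',np.hstack([cv2.resize(t[v-35:v+35,u-35:u+35],(400,400),interpolation=2) for u,v in((363,194),(369,262))]))
```

```text
brick [ 623.  -243.2  125.8   57.5   11.9]
char [ 451.7 -280.6   84.3   50.1   19.3]
```

View pics/f.png

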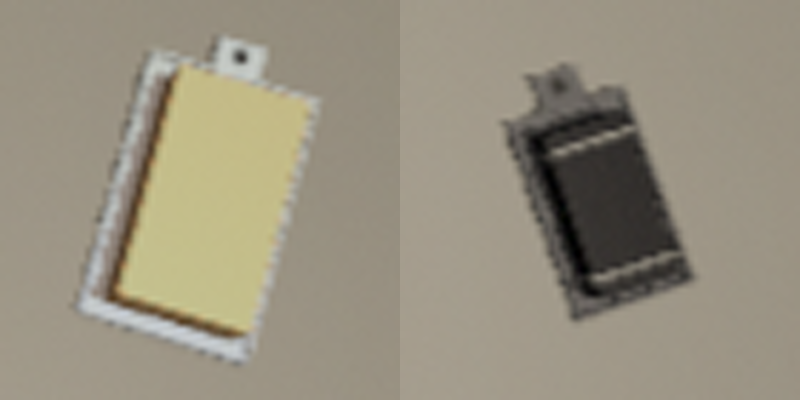

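Both blocks sit parallel inside their rims: the brick centre is at about (365.5,194) px, where its 34 mm top should project. Handing in.

```bash
python3 -c "
from plant import ctrl
print(ctrl.close_job())"
```

```text
the job is handed in; nothing more can be done
None
```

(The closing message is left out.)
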